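Clip the check weight onto the load stand's pin

ROBOT

A 6-joint arm with a two-finger parallel gripper is mounted at the origin on a cart in front of the work surface, level with it; the furniture and walls round the work are solid. World frame = base frame: x ahead of the robot, y to its left, z up, the work surface at z = 0. Lengths are in m, angles in rad, forces in N, time in s.
With the tool pointing down it reaches from about 0.35 to 0.725 m from the base axis. Payload 4.3 kg.
Tool frame: the origin (TCP) lies midway between the tips of the shut fingers; the grasp point (between the pads) lies ctrl.grip_point_offset behind it (ctrl.grip_point_offset is the distance from the TCP to the grasp point, in m); z points along the fingers, y is the line along which they close (so a half turn about z gives the same grasp; the last joint's range is limited). The gripper opens to 85 mm and grips with 20 to 120 N. Pads are 22 mm wide; open, the fingers measure 114 mm over their backs; the gripper's body (76 mm by 85 mm) begins 54 mm behind the grasp point. The pads swing forward as they close: fully open they stand 13 mm farther back than shut.
Start: joints at [-0.11, 0.377, 0.081, 1.274, 0, 1.46], TCP at [0.575, 0, 0.231] pointing down, gripper open.
Joint ranges: [-2.72, 2.72], [-0.84, 1.66], [-1.02, 1.22], [-1.77, 2.12], [-1.37, 1.28], [-3.14, 3.14]. Speed limits (rad/s): [2.57, 2.57, 3.14, 3.14, 3.14, 3.14].

INTERFACE

Orientations are given as a unit quaternion [x, y, z, w].
In Python, from bench import ctrl gives the robot as it stands.
- The arm moves only by the tool carry_out, never from a script. Its argument "increments" is a list of rows, each a list of 7 numbers: the shift along the world's x, y, z each as a share of 30 mm, from -1 to 1, then the turn, a rotation vector about the world's x, y, z each as a share of 0.12 rad, from -1 to 1, then the gripper command: -1 is shut, 1 is fully open, values between are in proportion. In form: [[dx, dy, dz, rx, ry, rz, grip], ...]. A call has 1 to 12 rows; each row shifts and turns the commanded pose from where the row before left it; what a row does not reach is not made up. A row lasts 1/10 s, in which the tool goes at most 50 mm and 8.59 degrees, less where a joint would pass 70% of its speed; a pose out of reach is approached as far as the arm can. A call with a number of a shift or a turn outside -1 to 1 is refused whole. A call with a gripper value outside its range is refused whole. The fingers move at their own pace and stop on an object; the grip force is fixed at half the most. Time passes only in rows, so rows that do not move let the fingers close. It gives the time, the measured TCP pose, the force, the opening and the grip force at its end, in the units of the state.
- ctrl.state(): the state, without advancing time (a new reading comes with each control period).
- ctrl.grab_frame(name): name is "scene" or "side" or "wrist"; returns the picture (384x512x3 uint8, red, green, blue); there is no depth.
- ctrl.calibration(name): a dict with "camera_matrix" (3x3 intrinsics, pixels), "xyz" and "rotation" of the camera in the world. Camera axes: x right, y down, z forward; pixel columns grow to the right and rows downward; lengths in m; the calibration is good to about 2 mm. A picture is of the moment at which its call begins: read the wrist's pose just before it. calibration takes no time and is no camera call; for the wrist camera it gives the pose at the moment of the call.
- ctrl.finish_job(): hands the job in; it is judged then, once.
The state is a dict: "time": time; "joint_positions": joint angles; "qd": joint speeds; "joint_efforts": joint torques, N m; "tool_pos": TCP position; "eef_rot": TCP orientation; "contact_force": force on the tool from outside, world axes, zero at the start; "ft_torque": the same for the moment, N m; "width": opening from 0.0 (shut) to 1.0 (fully open); "finger_force": force on a finger pad.
Only numpy, scipy, OpenCV 4.12 (cv2) and the standard library are available. Lean on these libraries where they do the work, as an engineer would, in place of code of your own. Each camera call takes 0.05 s, during which the arm holds its last target. There are 200 camera calls.

TASK

Pick up the clip-on check weight and push its open mouth straight down over the load stand's cross pin until the pin is fully home and the sprung latch has snapped shut beneath it. The height of the pin is only roughly known: feel for it and never bear on it with more than about 35 N. Then pull up lightly until the latch takes some 5 N for a moment, to prove that it holds; gently lower the weight back so that it hangs upright on the pin, and let go, leaving the other things on the bench alone.

Things in the scene. Friction and masses are not known exactly. Their poses are not given: they have to be found in the camera images.
- check_weight: Clip-on check weight, 0.4 kg, 130 mm tall, standing on two steel cylinders (30 mm across, 36 tall, centred at x = -27 and +27 mm): a two-legged hook, mouth down. Legs 14 mm thick in y; slot between them x = -10..+10 mm (24 mm wide at the feet, lower edges chamfered), open below and through along y, closed above z = 77 mm. Origin: centre of underside, z up. Hangs upright on a pin by itself.
- seat (a point): In the check weight: where the axis of a 12 mm pin lies when fully home at the top of the slot (a hard stop), 71 mm above the underside, on the centre line; axes as the check weight's.
- grip (a point): Centre of the weight's black grip block (22 x 22 mm, 38 tall), 111 mm above its underside. The block stands on a steel crown bar (50 mm in x, 16 in y) whose top is 92 mm above the underside. Grasp from above, fingers closing along the weight's x, so that the finger tips can also bear down on the bar's ends.
- latch (a joint): Sprung latch across the slot, pivoted in the -x leg. 0 = shut; swings only inward and up, to 1.5 rad, and springs back.
- latch_pivot (a point): The latch's pivot, 44 mm above the underside. A pin entering from below meets the latch when the seat is about 35 mm above the pin's axis, must be pressed with some 8 to 18 N (the 4 N of the weight itself included) to fold it up to 1.2 rad, and it flips shut under the pin when the seat is some 5 to 8 mm above the axis. Once it is shut, the weight can be lifted about 19 mm before the latch bears on the pin.
- load_stand: Load stand, fixed to the bench: base plate 110 x 120 x 12 mm, a post at its +y side and on it a clamp collar with a level steel cross pin, 12 mm in diameter, along the stand's y, free from y = +34 mm (collar, its top 13 mm above the pin's axis; post 138 mm tall) to -29 mm (20 mm end flange). Origin: on the bench under the middle of the pin; z up.
- pin_nominal (a point): Middle of the pin at the collar's middle setting, 125 mm above the bench; axes as the stand's. True in plan; but the collar may be clamped up to 6 mm higher or lower, which this point does not show: the pin's real height must be felt or seen. The collar does not move in use.
- vial: Bystander: small capped sample vial, 19 mm across, 54 tall; leave alone.
- battery: Bystander: upright battery cell, 15 mm across, 50 tall; leave alone.
- timer: Bystander: square bench timer, 66x66x24 mm; leave alone.
- jar: Bystander: screw-cap jar, 68 mm across, 67 tall; leave alone.
- notepad: Bystander: spiral notebook, 148x109x16 mm; leave alone.
- tweezers: Bystander: steel forceps lying flat, 132 mm long; leave alone.
- felt_pen: Bystander: marker pen lying flat, 135 mm long; leave alone.
Things that resemble listed ones, but are neither listed nor needed, are in the scene too. Leave any green or purple look-alike of the check_weight alone.

How it is judged:
On the way, in this order (a step that is already met when the one before it is completed fails the run):
1. the weight is over the pin and the pin holds its latch folded open (over 0.6 rad) (horizontal distance between seat and pin_nominal below 0.016 m and value of joint latch above 0.6 rad and z of seat in the frame of pin_nominal between -0.01 and 0.035 m), for 0.02 s.
2. the pin is home (seat less than 9.5 mm above the nominal pin) and the latch is shut below it (horizontal distance between seat and pin_nominal below 0.016 m and value of joint latch below 0.12 rad and z of seat in the frame of pin_nominal between -0.01 and 0.0095 m), for 0.1 s.
3. the weight is pulled up so that the shut latch bears on the pin with over 2 N (horizontal distance between seat and pin_nominal below 0.016 m and value of joint latch below 0.15 rad and z of seat in the frame of pin_nominal between 0.011 and 0.03 m and contact force between check_weight and load_stand above 2 N), for 0.1 s.
At the end, for the whole second after the job is handed in: The weight hangs on the pin: seat within 16 mm of the nominal pin in plan and from 10 mm below to 9.5 mm above it, latch shut (under 0.12 rad), upright within 0.2 rad, borne by the stand, at rest (all of step 2 and angle between check_weight's own z axis and vertical below 0.2 rad and contact force between check_weight and load_stand above 1.5 N and linear speed of check_weight below 0.03 m/s); the robot touches nothing.
It fails at once if the check weight and the stand press on each other with more than 40 N (contact force between check_weight and load_stand above 40 N).
It fails at once if a bystander is moved more than 30 mm (distance of any of vial, battery, timer, jar, notepad, tweezers, felt_pen from where it was at the start of the episode above 0.03 m).
It also fails if it takes over 67 s, if anything falls off the work surface, if the arm or the gripper's body presses on something with over 40 N, if the wrist force passes 120 N, or if a joint passes its speed limit or range.

## Working session

There is one attempt and no reset: what is moved stays moved. The work goes in short steps, Python scripts to look and compute and a tool call to move; the robot and the scene stay as the last step left them, time stands still between calls to the robot, and variables do not carry over. Pictures are saved under pics/ and viewed, at most 10 in all, crops included, and the job is handed in when it is done.

Besides the shell and the picture viewer there is one more tool, called after ">>>" as name(argument=value, ...) on one line, values as JSON. carry_out: Moves the arm, as the interface text tells. Its arguments: {"type":"object","properties":{"increments":{"type":"array"}},"required":["increments"]}

```bash
mkdir -p pics; python3 - <<'E'
from bench import ctrl
import cv2,numpy as np
for n in("scene","side","wrist"):
    c=ctrl.calibration(n);cv2.imwrite(f"pics/{n}0.png",ctrl.grab_frame(n)[:,:,::-1]);print(n,c)
print(ctrl.state(),ctrl.grip_point_offset)
a=[cv2.imread(f"pics/{n}0.png") for n in("scene","side","wrist")]
E
```

```text
scene {'camera_matrix': array([[472.31876424,   0.        , 251.64243918],
       [  0.        , 472.31876424, 183.83984178],
       [  0.        ,   0.        ,   1.        ]]), 'xyz': array([ 0.13548542, -0.80257437,  1.18557187]), 'rotation': array([ 0.91349848, -0.21547194,  0.08305437, -0.33495423])}
side {'camera_matrix': array([[391.64051238,   0.        , 253.97741645],
       [  0.        , 391.64051238, 193.2541788 ],
       [  0.        ,   0.        ,   1.        ]]), 'xyz': array([0.38432193, 0.93826656, 0.68179212]), 'rotation': array([-0.07186213,  0.86820265, -0.48885624,  0.04560226])}
wrist {'camera_matrix': array([[285.3288655 ,   0.        , 255.16862033],
       [  0.        , 285.3288655 , 199.15261642],
       [  0.        ,   0.        ,   1.        ]]), 'xyz': array([0.57509701, 0.0823388 , 0.37331159]), 'rotation': array([ 9.86904790e-01, -3.72966507e-04, -9.28913617e-04,  1.61300754e-01])}
{'time': 0.15, 'joint_positions': array([-1.10311864e-01,  3.77901967e-01,  7.99567588e-02,  1.27438661e+00,
        2.14737939e-06,  1.46046949e+00]), 'qd': array([-0.00208763, -0.00028504,  0.00515222,  0.00043411,  0.00036034,
       -0.00054558]), 'joint_efforts': array([ 1.00972400e-03, -4.64035428e+01,  2.70170492e+01,  1.39211598e-02,
       -6.30224304e-05,  7.89257683e-06]), 'tool_pos': array([5.74515807e-01, 5.35387469e-05, 2.30580958e-01]), 'eef_rot': array([ 7.07101278e-01,  7.07111867e-01, -4.78970199e-04, -6.00016253e-04]), 'contact_force': array([-0.03616728,  0.55988767, -0.33979936]), 'ft_torque': array([0.0019624 , 0.00601239, 0.04527425]), 'finger_force': 0.0, 'width': 1.0028806316644927} 0.0187
```

View pics/scene0.png

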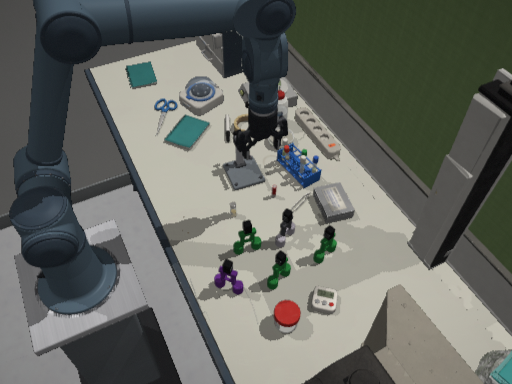

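View pics/side0.png

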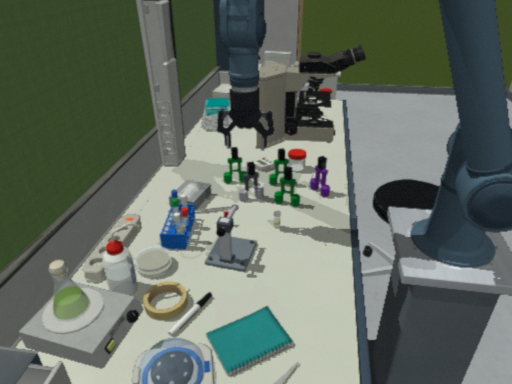

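The steel weight is at scene (287,224) and side (251,182), among green and purple look-alikes. The stand is at scene (244,170) and side (230,245). I'll enlarge both regions.

```bash
python3 - <<'E'
import cv2,numpy as np
a=cv2.imread("pics/scene0.png");b=cv2.imread("pics/side0.png")
def cr(i,x,y,w,h,s):return cv2.resize(i[y:y+h,x:x+w],None,fx=s,fy=s,interpolation=cv2.INTER_CUBIC)
# scene crop x215..315,y125..265 ; side crop x190..290,y150..275 
A=cr(a,215,200,100,50,4);B=cr(b,205,150,100,60,4);C=cr(a,215,120,100,80,4);D=cr(b,190,200,100,70,4)
o=np.zeros((600,800,3),np.uint8)
o[:320,:400]=C;o[320:520,:400]=A;o[:240,400:]=B;o[240:520,400:]=D
cv2.imwrite("pics/comp1.png",o)
E
```

```text
(no output)
```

View pics/comp1.png

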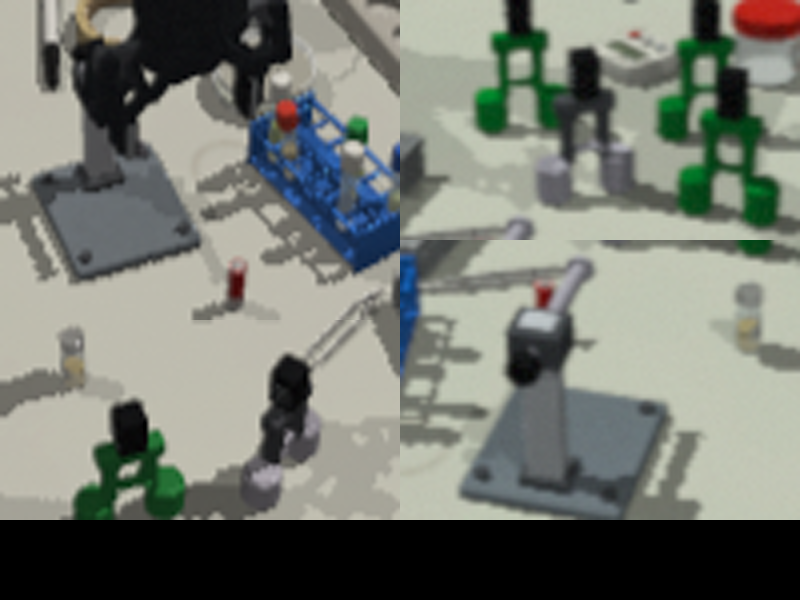

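View pics/wrist0.png

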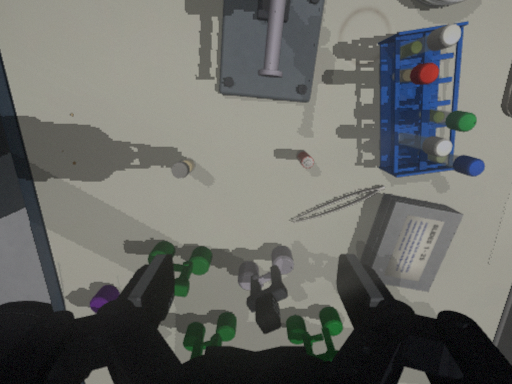

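```bash
python3 - <<'E'
import cv2,numpy as np
a=cv2.imread("pics/wrist0.png")
def cr(i,x,y,w,h,s):return cv2.resize(i[y:y+h,x:x+w],None,fx=s,fy=s,interpolation=cv2.INTER_CUBIC)
o=np.hstack([cr(a,215,0,115,110,4)[:440],cr(a,225,240,80,110,4)]);print(o.shape)
cv2.imwrite("pics/comp2.png",o)
E
```

```text
(440, 780, 3)
```

View pics/comp2.png

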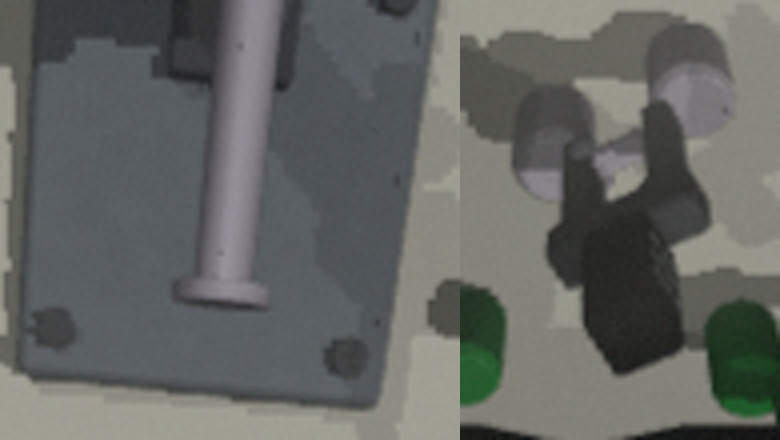

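```bash
cat > h.py <<'E'
import numpy as np
from scipy.optimize import least_squares
from scipy.spatial.transform import Rotation as R
from bench import ctrl
def proj(c,p):
    q=R.from_quat(c["rotation"]).inv().apply(np.atleast_2d(p)-c["xyz"])@c["camera_matrix"].T
    return q[:,:2]/q[:,2:]
def place(x,y,t,m):
    return R.from_euler('z',t).apply(np.atleast_2d(m))+[x,y,0]
E
python3 - <<'E'
from h import *
C={n:ctrl.calibration(n) for n in("scene","side","wrist")}
# weight; ends sign +x toward right in wrist
ob=[("wrist",(-27,0,36),(248,280.7)),("wrist",(27,0,36),(282.5,265)),("wrist",(0,0,130),(266,325)),
("side",(0,0,111),(251,168.7)),("side",(27,0,18),(243.75,195)),("side",(-27,0,18),(259.5,191.75)),
("scene",(0,0,111),(287.5,215.75)),("scene",(-27,0,18),(280.5,240.5))]
def f(p): return np.concatenate([(proj(C[n],place(*p,np.array(m)/1e3))[0]-o) for n,m,o in ob])
s=least_squares(f,[.6,-.1,.3],loss='soft_l1');print("weight",s.x);print(f(s.x).reshape(-1,2).round(1))
ps=np.array([[-55,-60],[55,-60],[55,60],[-55,60]])
po=[("wrist",0,(220.5,93.75)),("wrist",1,(308,101.75)),("side",0,(257,240.5)),("side",1,(222.5,236.25)),("side",2,(205,263)),("side",3,(245,269.25)),
("scene",3,(222.5,165.75)),("scene",0,(235,188.75)),("scene",1,(265,180)),("scene",2,(253.75,158.75))]
# pin: flange centre + collar-end points
def g(p):
    r=[proj(C[n],place(*p[:3],np.array([*ps[i]/1e3,.012])))[0]-o for n,i,o in po]
    # pin axis in plate frame: x=p3, flange y=p4, height p5
    fl=np.array([p[3],p[4],p[5]])
    r+=[proj(C["wrist"],place(*p[:3],fl))[0]-(270.5,72),proj(C["side"],place(*p[:3],fl))[0]-(235,206.25)]
    for yy in(.02,.05):
        w=proj(C["wrist"],place(*p[:3],fl+[0,yy,0]))[0]
        xl=np.interp(w[1],[0,67.5],[277.75,271.3]); r.append([w[0]-xl,0])
    return np.concatenate(r)
s=least_squares(g,[.6,.15,0,0,-.03,.125],x_scale=.01,loss='soft_l1');print("stand",s.x);print(g(s.x).reshape(-1,2).round(1))
x=s.x;print("pin middle (if flange outer y=-31):",place(*x[:3],[x[3],x[4]+.031,x[5]]))
E
```

```text
weight [ 0.58702045 -0.13874951  0.51255099]
[[-0.7  1.4]
 [-0.6  0.4]
 [ 1.  -0.7]
 [-0.9 -0.6]
 [-1.1 -0.1]
 [-1.3  0.2]
 [-1.5  0. ]
 [-1.2  0.2]]
stand [ 0.58873256  0.14802721 -0.08459564  0.00204448 -0.04206093  0.12547608]
[[-3.8  0.2]
 [ 0.4  0.4]
 [-0.6 -0.6]
 [-3.9 -2.1]
 [-1.6 -1.4]
 [-0.4 -0.5]
 [-1.7 -2.4]
 [-1.8 -0. ]
 [-0.4 -0.7]
 [-2.7 -4. ]
 [ 0.2  0.1]
 [-1.8 -0.1]
 [-0.2  0. ]
 [-0.2  0. ]]
pin middle (if flange outer y=-31): [[0.58983514 0.13683308 0.12547608]]
```

```bash
python3 - <<'E'
from h import *
c=ctrl.calibration("scene")
for u in[(247,228),(329,233),(281,259),(287.5,215.75),(228,268)]:
    s=least_squares(lambda p:proj(c,[*p,.111])[0]-u,[.6,-.1]).x
    d=R.from_euler('z',-.51).apply([*(s-[.587,-.139]),0])
    print(u,s.round(3),"in weight frame",d.round(3))
E
```

```text
(247, 228) [ 0.47  -0.127] in weight frame [-0.097  0.067  0.   ]
(329, 233) [ 0.664 -0.243] in weight frame [ 0.017 -0.128  0.   ]
(281, 259) [ 0.506 -0.256] in weight frame [-0.128 -0.063  0.   ]
(287.5, 215.75) [ 0.591 -0.141] in weight frame [ 0.003 -0.003  0.   ]
(228, 268) [ 0.37  -0.219] in weight frame [-0.229  0.037  0.   ]
```

>>> carry_out(increments=[[0.1, -0.66, 0.1, 0, 0, 0.6, 1], [0.1, -0.66, 0, 0, 0, 0.6, 1], [0.1, -0.66, 0, 0, 0, 0.6, 1], [0.1, -0.66, 0, 0, 0, 0.6, 1], [0, -0.66, 0, 0, 0, 0.6, 1], [0, -0.66, 0, 0, 0, 0.6, 1], [0, -0.66, 0, 0, 0, 0.6, 1], [0, 0, 0, 0, 0, 0, 1], [0, 0, 0, 0, 0, 0, 1]])

```text
time: 1.05
tool_pos: [0.5868, -0.1386, 0.2339]
eef_rot: [0.509, 0.861, 0.0, -0.0]
contact_force: [0.7, 0.4, 0.3]
width: 0.994
finger_force: 0.0
```

```bash
python3 - <<'E'
from h import *
import cv2
c=ctrl.calibration("wrist");f=ctrl.grab_frame("wrist")[:,:,::-1].copy()
m=np.array([[a*11,b*11,130] for a in(-1,1) for b in(-1,1)]+[[a*25,b*8,92] for a in(-1,1) for b in(-1,1)]+[[-27,0,36],[27,0,36]])/1e3
for u in proj(c,place(.587,-.139,.512,m)): cv2.circle(f,tuple(int(v) for v in u.round()),1,(0,0,255),-1)
print(proj(c,place(.587,-.139,.512,m)).round())
cv2.imwrite("pics/w1.png",cv2.resize(f[150:384,110:400],None,fx=2.5,fy=2.5))
E
```

```text
[[243. 210.]
 [242. 187.]
 [267. 210.]
 [267. 187.]
 [231. 195.]
 [230. 180.]
 [279. 194.]
 [279. 180.]
 [233. 175.]
 [277. 174.]]
```

View pics/w1.png

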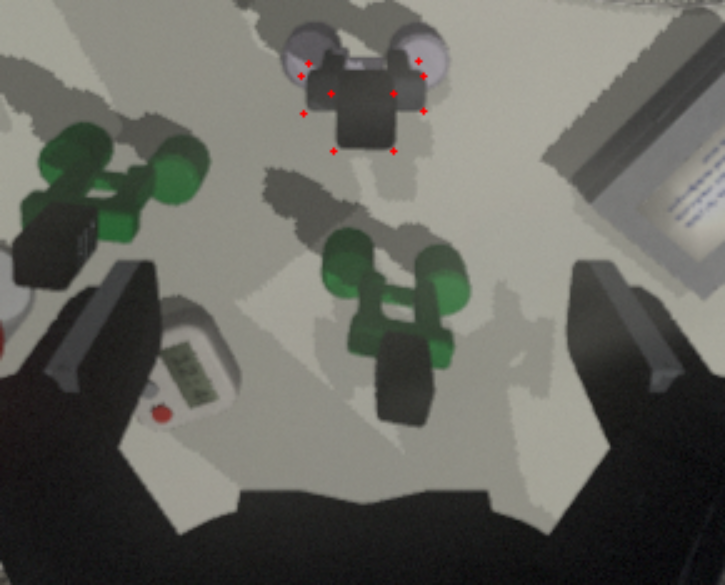

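The overlay matches the steel weight: block top at crop (366,148), predicted (364,151). Both fingers are clear of the look-alikes, so I'll descend.

>>> carry_out(increments=[[0.03, 0, -0.8, 0, 0, 0, 1], [0, 0, -0.8, 0, 0, 0, 1], [0, 0, -0.8, 0, 0, 0, 1], [0, 0, -0.8, 0, 0, 0, 1], [0, 0, -0.8, 0, 0, 0, 1], [0, 0, -0.65, 0, 0, 0, 1], [0, 0, 0, 0, 0, 0, 1], [0, 0, 0, 0, 0, 0, 1]])

```text
time: 1.9
tool_pos: [0.5877, -0.1377, 0.095]
eef_rot: [0.508, 0.861, 0.0, -0.0]
contact_force: [0.5, 0.1, 0.3]
width: 0.999
finger_force: 0.0
```

>>> carry_out(increments=[[0, 0, 0, 0, 0, 0, -1], [0, 0, 0, 0, 0, 0, -1], [0, 0, 0, 0, 0, 0, -1], [0, 0, 0, 0, 0, 0, -1], [0, 0, 0, 0, 0, 0, -1], [0, 0, 0, 0, 0, 0, -1], [0, 0, 0, 0, 0, 0, -1], [0, 0, 0, 0, 0, 0, -1]])

```text
time: 2.7
tool_pos: [0.5881, -0.1389, 0.0954]
eef_rot: [0.509, 0.861, -0.0, 0.0]
contact_force: [-2.4, -0.2, 5.2]
width: 0.252
finger_force: 59.5
```

>>> carry_out(increments=[[0, 0, 0.2, 0, 0, 0, -1], [0, 0, 0.6, 0, 0, 0, -1], [0, 0, 0.9, 0, 0, 0, -1], [0, 0, 0.9, 0, 0, 0, -1], [0, 0, 0.9, 0, 0, 0, -1], [0, 0, 0.9, 0, 0, 0, -1], [0, 0, 0.9, 0, 0, 0, -1], [0, 0, 0.5, 0, 0, 0, -1], [0, 0, 0, 0, 0, 0, -1], [0, 0, 0, 0, 0, 0, -1]])

```text
time: 3.7
tool_pos: [0.5876, -0.1383, 0.2675]
eef_rot: [0.508, 0.861, -0.0, -0.001]
contact_force: [-1.3, -0.1, -5.0]
width: 0.252
finger_force: 59.3
```

>>> carry_out(increments=[[0, 0.4, 0, 0, 0, -0.4, -1], [0, 0.6, 0, 0, 0, -0.6, -1], [0, 0.6, 0, 0, 0, -0.6, -1], [0, 0.6, 0, 0, 0, -0.6, -1], [0, 0.6, 0, 0, 0, -0.6, -1], [0, 0.6, 0, 0, 0, -0.6, -1], [0, 0.6, 0, 0, 0, -0.6, -1], [0, 0.4, 0, 0, 0, -0.6, -1], [0, 0.2, 0, 0, 0, -0.3, -1], [0, 0, 0, 0, 0, 0, -1], [0, 0, 0, 0, 0, 0, -1], [0, 0, 0, 0, 0, 0, -1]])

```text
time: 4.9
tool_pos: [0.5875, -0.0011, 0.2679]
eef_rot: [0.736, 0.677, -0.001, -0.0]
contact_force: [0.5, -0.9, -5.0]
width: 0.249
finger_force: 59.2
```

```bash
python3 - <<'E'
from h import *
import cv2
s=ctrl.state();print({k:s[k] for k in("time","tool_pos","eef_rot","contact_force","ft_torque","width")})
c=ctrl.calibration("wrist");print(c)
f=ctrl.grab_frame("wrist")[:,:,::-1].copy();cv2.imwrite("pics/w2raw.png",f)
cv2.imwrite("pics/w2.png",cv2.resize(f,(800,600),interpolation=cv2.INTER_CUBIC))
E
```

```text
{'time': 4.9, 'tool_pos': array([ 0.58751023, -0.00105179,  0.2679166 ]), 'eef_rot': array([ 7.36187409e-01,  6.76777301e-01, -5.88432832e-04, -4.86460478e-04]), 'contact_force': array([ 0.48549555, -0.85435448, -5.03825276]), 'ft_torque': array([-0.05139303,  0.00420293,  0.04976547]), 'width': 0.24878400413333787}
{'camera_matrix': array([[285.3288655 ,   0.        , 255.16862033],
       [  0.        , 285.3288655 , 199.15261642],
       [  0.        ,   0.        ,   1.        ]]), 'xyz': array([0.59500778, 0.08099146, 0.41073987]), 'rotation': array([ 0.98598832, -0.04184664, -0.0075336 ,  0.1613045 ])}
```

View pics/w2.png

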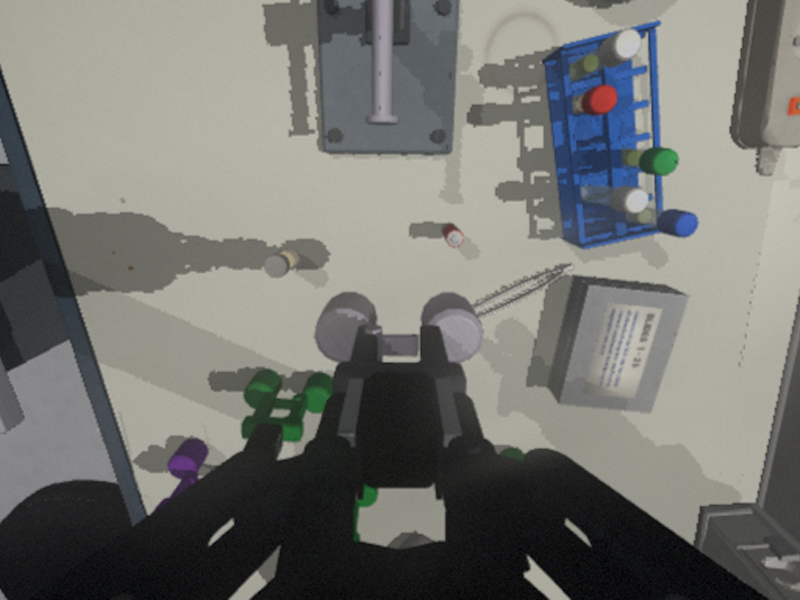

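The weight is held upright. The pin runs nearly vertical in the image, from (382,0) to the flange at (383,119). I'll measure the pin edges precisely.

```bash
python3 - <<'E'
from h import *
import cv2
f=cv2.imread("pics/w2raw.png");c=ctrl.calibration("wrist")
K=c["camera_matrix"];Rm=R.from_quat(c["rotation"])
def ray(u,v,z):
    d=Rm.apply(np.linalg.inv(K)@[u,v,1]);return (c["xyz"]+d*(z-c["xyz"][2])/d[2])
g=cv2.cvtColor(f,cv2.COLOR_BGR2GRAY).astype(float)
for y in (5,15,30,45,60,68,72,74,76,78,80): print(y,g[y,232:262].astype(int))
mids=[]
for y in range(32,68):
    d=np.diff(cv2.GaussianBlur(g,(3,3),0)[y,230:262]); a=d[:16].argmax();b=16+d[16:].argmin();mids.append((230.5+(a+b)/2,y,b-a))
m=np.array(mids);print(m[::5])
p=np.polyfit(m[:,1],m[:,0],1)
for z in(.119,.125,.131):
    q=[ray(np.polyval(p,y),y,z) for y in(0,72)];d=q[0]-q[1]
    print(z,q[0][:2].round(4),q[1][:2].round(4),"yaw",np.arctan2(-d[0],d[1]).round(4))
print("flange",ray(245.1,76.2,.125))
E
```

```text
5 [ 67  63  50  60  62  64  80  94 111 123 140 151 155 156 156 156 151 138
 124  98  61  64  63  66  72  82  79  72  72  68]
15 [ 70  61  46  53  52  58  75  94 112 126 138 150 154 155 158 156 147 137
 124  94  62  60  64  65  75  85  76  67  66  70]
30 [105 104 105 104 103  90  80  96 113 126 141 151 157 157 157 153 149 137
 121  95  93  93  92  95  96  93  92  95  97  92]
45 [103 106 104 105 103  99  88  99 116 129 137 143 158 159 158 152 144 134
 118 101 104 104 103 106 107 104 106 106 107 105]
60 [107 107 104 105 105 100  89  99 116 131 142 153 160 159 157 150 143 132
 115  99 103 103 102 102 104 106 105 105 104 106]
68 [107 106 108 107 105 104  94  99 118 130 127 124 161 160 157 148 144 131
 115 101 106 104 104 107 106 107 106 104 106 103]
72 [105 107 109 106 104 101  94  99 118 132 143 155 162 161 155 152 140 131
 113  98 107 106 107 106 105 105 106 105 104 109]
74 [106 104  96  94  99 109 119 126 136 141 144 153 156 158 153 155 151 148
 141 129 124 121 112 105 105 104 105 106 104 105]
76 [105 100  86  92 101 110 123 132 138 143 146 150 154 155 154 153 152 148
 146 141 136 128 117 102 104 104 105 105 106 105]
78 [105 103  92  86  84  84  84  85  87  89  88  89  91  94  94  88  91 100
 107 103 104 105 104  99 106 107 107 107 107 106]
80 [108 107 107 108 108 107 105 105 100  98  98  98  99 100  99  99  98  96
  99 102 105 109 107 106 106 107 106 109 106 108]
[[245.   32.   11. ]
 [245.   37.    9. ]
 [245.   42.    9. ]
 [246.5  47.    6. ]
 [245.   52.    9. ]
 [244.5  57.   10. ]
 [244.5  62.   10. ]
 [244.5  67.   10. ]]
0.119 [0.5939 0.1669] [0.5872 0.1095] yaw -0.1165
0.125 [0.5939 0.1651] [0.5873 0.1089] yaw -0.1165
0.131 [0.5939 0.1634] [0.5875 0.1083] yaw -0.1165
flange [0.58762249 0.10531751 0.125     ]
```

>>> carry_out(increments=[[0, 0.3, 0, 0, 0, 0, -1], [0, 0.6, 0, 0, 0, 0, -1], [0, 0.8, 0, 0, 0, 0, -1], [0, 0.8, 0, 0, 0, 0, -1], [0.08, 0.8, 0, 0, 0, 0, -1], [0, 0.7, 0, 0, 0, 0, -1], [0, 0.4, 0, 0, 0, 0, -1], [0, 0.18, 0, 0, 0, 0, -1], [0, 0, 0, 0, 0, 0, -1], [0, 0, 0, 0, 0, 0, -1], [0, 0, 0, 0, 0, 0, -1]])

```text
time: 6.05
tool_pos: [0.5904, 0.1358, 0.2689]
eef_rot: [0.737, 0.676, -0.0, 0.0]
contact_force: [-0.0, 0.1, -5.1]
width: 0.25
finger_force: 59.2
```

```bash
python3 - <<'E'
from h import *
import cv2
s=ctrl.state();print({k:s[k] for k in("time","tool_pos","contact_force")})
o=[]
for n,(u,v,w,h) in(("scene",(190,80,120,120)),("side",(180,130,120,120))):
    f=ctrl.grab_frame(n)[:,:,::-1];cv2.imwrite(f"pics/{n}3.png",f)
    o.append(cv2.resize(f[v:v+h,u:u+w],(400,400),interpolation=cv2.INTER_CUBIC))
cv2.imwrite("pics/c3.png",np.hstack(o))
f=ctrl.grab_frame("wrist")[:,:,::-1];cv2.imwrite("pics/w3.png",f)
E
```

```text
{'time': 6.05, 'tool_pos': array([0.59043737, 0.13582796, 0.26887295]), 'contact_force': array([-0.03100355,  0.06877589, -5.11069096])}
```

View pics/c3.png

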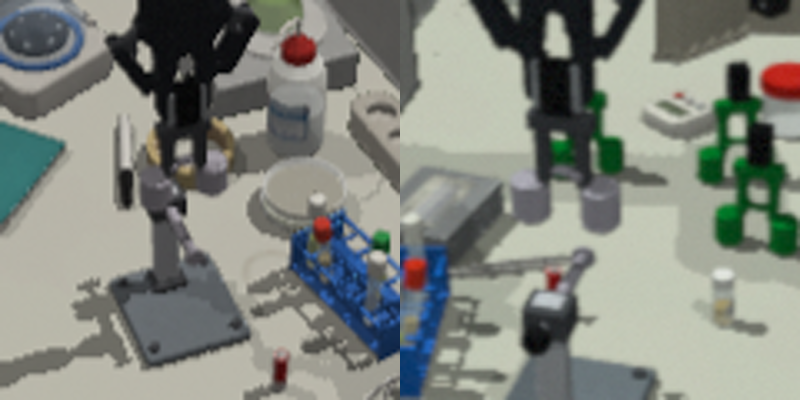

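View pics/w3.png

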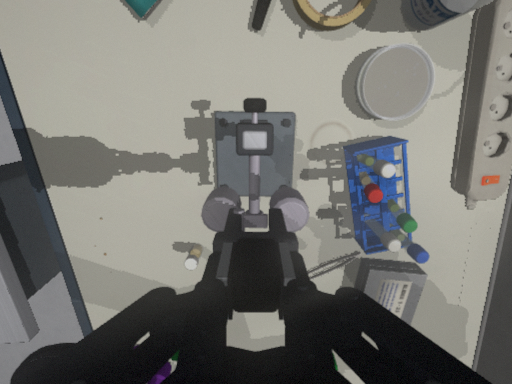

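The wrist view shows the pin at column 254.5, centred between the two cylinders (columns 221 and 291) and parallel to the slot. I'll descend over it now.

>>> carry_out(increments=[[0, 0, -0.3, 0, 0, 0, -1], [0, 0, -0.4, 0, 0, 0, -1], [0, 0, -0.4, 0, 0, 0, -1], [0, 0, -0.4, 0, 0, 0, -1], [0, 0, -0.4, 0, 0, 0, -1], [0, 0, -0.3, 0, 0, 0, -1], [0, 0, -0.2, 0, 0, 0, -1], [0, 0, 0, 0, 0, 0, -1], [0, 0, 0, 0, 0, 0, -1]])

```text
time: 7.1
tool_pos: [0.5905, 0.1368, 0.1971]
eef_rot: [0.736, 0.677, 0.0, 0.0]
contact_force: [-0.1, -0.6, -5.0]
width: 0.248
finger_force: 59.0
```

>>> carry_out(increments=[[0, 0, -0.05, 0, 0, 0, -1], [0, 0, -0.05, 0, 0, 0, -1], [0, 0, -0.05, 0, 0, 0, -1], [0, 0, -0.05, 0, 0, 0, -1], [0, 0, -0.05, 0, 0, 0, -1], [0, 0, 0, 0, 0, 0, -1]])

```text
time: 7.7
tool_pos: [0.5901, 0.1368, 0.189]
eef_rot: [0.736, 0.677, -0.0, -0.0]
contact_force: [-0.1, -0.1, -5.2]
width: 0.248
finger_force: 59.1
```

>>> carry_out(increments=[[0, 0, -0.05, 0, 0, 0, -1], [0, 0, -0.05, 0, 0, 0, -1], [0, 0, -0.05, 0, 0, 0, -1], [0, 0, -0.05, 0, 0, 0, -1], [0, 0, 0, 0, 0, 0, -1]])

```text
time: 8.2
tool_pos: [0.5901, 0.1368, 0.183]
eef_rot: [0.736, 0.677, -0.0, -0.0]
contact_force: [-0.9, 0.0, -5.8]
width: 0.25
finger_force: 59.1
```

>>> carry_out(increments=[[0, 0, -0.05, 0, 0, 0, -1], [0, 0, -0.05, 0, 0, 0, -1], [0, 0, -0.05, 0, 0, 0, -1], [0, 0, 0, 0, 0, 0, -1]])

```text
time: 8.6
tool_pos: [0.5905, 0.1368, 0.1808]
eef_rot: [0.736, 0.677, 0.001, 0.001]
contact_force: [-2.8, -0.8, 7.5]
width: 0.247
finger_force: 60.9
```

>>> carry_out(increments=[[0, 0, -0.03, 0, 0, 0, -1], [0, 0, -0.03, 0, 0, 0, -1], [0, 0, 0, 0, 0, 0, -1]])

```text
time: 8.9
tool_pos: [0.5904, 0.1369, 0.1794]
eef_rot: [0.736, 0.677, 0.001, 0.001]
contact_force: [-4.1, -1.1, 8.2]
width: 0.252
finger_force: 61.0
```

>>> carry_out(increments=[[0, 0, -0.03, 0, 0, 0, -1], [0, 0, -0.03, 0, 0, 0, -1], [0, 0, 0, 0, 0, 0, -1]])

```text
time: 9.2
tool_pos: [0.5905, 0.1369, 0.1779]
eef_rot: [0.736, 0.677, 0.001, 0.001]
contact_force: [-3.8, -1.1, 8.9]
width: 0.247
finger_force: 61.2
```

>>> carry_out(increments=[[0, 0, -0.05, 0, 0, 0, -1], [0, 0, -0.05, 0, 0, 0, -1], [0, 0, -0.05, 0, 0, 0, -1], [0, 0, 0, 0, 0, 0, -1]])

```text
time: 9.6
tool_pos: [0.5912, 0.1368, 0.1748]
eef_rot: [0.736, 0.677, 0.002, 0.002]
contact_force: [-5.7, -1.6, 15.5]
width: 0.249
finger_force: 62.0
```

>>> carry_out(increments=[[0, 0, -0.05, 0, 0, 0, -1], [0, 0, -0.05, 0, 0, 0, -1], [0, 0, -0.05, 0, 0, 0, -1], [0, 0, 0, 0, 0, 0, -1]])

```text
time: 10.0
tool_pos: [0.5893, 0.1374, 0.1688]
eef_rot: [0.736, 0.677, 0.001, -0.0]
contact_force: [-7.2, 1.0, 10.1]
width: 0.252
finger_force: 61.2
```

>>> carry_out(increments=[[0, 0, -0.05, 0, 0, 0, -1], [0, 0, -0.05, 0, 0, 0, -1], [0, 0, -0.05, 0, 0, 0, -1], [0, 0, 0, 0, 0, 0, -1]])

```text
time: 10.4
tool_pos: [0.5882, 0.1375, 0.1626]
eef_rot: [0.736, 0.677, -0.001, -0.001]
contact_force: [-6.6, 1.6, 4.7]
width: 0.252
finger_force: 60.5
```

>>> carry_out(increments=[[0, 0, -0.05, 0, 0, 0, -1], [0, 0, -0.05, 0, 0, 0, -1], [0, 0, -0.05, 0, 0, 0, -1], [0, 0, 0, 0, 0, 0, -1]])

```text
time: 10.8
tool_pos: [0.5874, 0.1373, 0.157]
eef_rot: [0.736, 0.677, -0.002, -0.002]
contact_force: [-6.2, 0.8, -0.5]
width: 0.249
finger_force: 60.1
```

>>> carry_out(increments=[[0, 0, -0.04, 0, 0, 0, -1], [0, 0, -0.04, 0, 0, 0, -1], [0, 0, 0, 0, 0, 0, -1]])

```text
time: 11.1
tool_pos: [0.5856, 0.1372, 0.1529]
eef_rot: [0.736, 0.677, -0.003, -0.003]
contact_force: [-8.0, 0.2, -6.4]
width: 0.251
finger_force: 59.4
```

>>> carry_out(increments=[[0, 0, -0.04, 0, 0, 0, -1], [0, 0, -0.04, 0, 0, 0, -1], [0, 0, 0, 0, 0, 0, -1]])

```text
time: 11.4
tool_pos: [0.5909, 0.1368, 0.1525]
eef_rot: [0.736, 0.677, 0.0, 0.0]
contact_force: [-0.3, 0.1, -4.4]
width: 0.247
finger_force: 60.6
```

>>> carry_out(increments=[[0, 0, -0.03, 0, 0, 0, -1], [0, 0, -0.03, 0, 0, 0, -1], [0, 0, 0, 0, 0, 0, -1]])

```text
time: 11.7
tool_pos: [0.5905, 0.1367, 0.1506]
eef_rot: [0.736, 0.677, 0.0, 0.0]
contact_force: [0.3, -0.4, -4.6]
width: 0.252
finger_force: 60.6
```

>>> carry_out(increments=[[0, 0, -0.02, 0, 0, 0, -1], [0, 0, -0.02, 0, 0, 0, -1], [0, 0, 0, 0, 0, 0, -1]])

```text
time: 12.0
tool_pos: [0.5903, 0.1368, 0.1493]
eef_rot: [0.736, 0.677, -0.0, 0.0]
contact_force: [0.1, -0.1, -5.3]
width: 0.248
finger_force: 60.6
```

>>> carry_out(increments=[[0, 0, -0.03, 0, 0, 0, -1], [0, 0, -0.03, 0, 0, 0, -1], [0, 0, 0, 0, 0, 0, -1]])

```text
time: 12.3
tool_pos: [0.5902, 0.1368, 0.1474]
eef_rot: [0.736, 0.677, -0.0, -0.0]
contact_force: [0.2, 0.7, -4.8]
width: 0.248
finger_force: 60.6
```

>>> carry_out(increments=[[0, 0, -0.03, 0, 0, 0, -1], [0, 0, -0.03, 0, 0, 0, -1], [0, 0, 0, 0, 0, 0, -1]])

```text
time: 12.6
tool_pos: [0.5905, 0.1368, 0.1466]
eef_rot: [0.736, 0.677, 0.0, 0.0]
contact_force: [-1.9, 0.5, 1.8]
width: 0.251
finger_force: 61.6
```

Hard stop felt at TCP z 0.1466 with about 7 N on the pin, and the latch has snapped shut. Now for the proof pull.

>>> carry_out(increments=[[0, 0, 0.1, 0, 0, 0, -1], [0, 0, 0.1, 0, 0, 0, -1], [0, 0, 0.1, 0, 0, 0, -1], [0, 0, 0.1, 0, 0, 0, -1], [0, 0, 0.1, 0, 0, 0, -1], [0, 0, 0.05, 0, 0, 0, -1], [0, 0, 0, 0, 0, 0, -1]])

```text
time: 13.3
tool_pos: [0.5906, 0.1368, 0.1627]
eef_rot: [0.736, 0.677, 0.0, 0.0]
contact_force: [0.6, 0.8, -4.4]
width: 0.25
finger_force: 60.7
```

>>> carry_out(increments=[[0, 0, 0.03, 0, 0, 0, -1], [0, 0, 0.03, 0, 0, 0, -1], [0, 0, 0, 0, 0, 0, -1]])

```text
time: 13.6
tool_pos: [0.5904, 0.1368, 0.1642]
eef_rot: [0.736, 0.677, 0.0, 0.0]
contact_force: [-0.4, -0.3, -4.6]
width: 0.25
finger_force: 60.7
```

>>> carry_out(increments=[[0, 0, 0.03, 0, 0, 0, -1], [0, 0, 0.03, 0, 0, 0, -1], [0, 0, 0, 0, 0, 0, -1]])

```text
time: 13.9
tool_pos: [0.5902, 0.1368, 0.1658]
eef_rot: [0.736, 0.677, -0.0, -0.0]
contact_force: [0.3, -0.0, -5.0]
width: 0.246
finger_force: 60.5
```

>>> carry_out(increments=[[0, 0, 0.02, 0, 0, 0, -1], [0, 0, 0.02, 0, 0, 0, -1], [0, 0, 0, 0, 0, 0, -1]])

```text
time: 14.2
tool_pos: [0.5901, 0.1368, 0.1661]
eef_rot: [0.736, 0.677, -0.0, -0.0]
contact_force: [1.9, -0.3, -13.3]
width: 0.248
finger_force: 59.4
```

The latch is taking about 8 N. I'll hold briefly, then lower.

>>> carry_out(increments=[[0, 0, 0, 0, 0, 0, -1], [0, 0, 0, 0, 0, 0, -1]])

```text
time: 14.4
tool_pos: [0.5901, 0.1367, 0.1662]
eef_rot: [0.736, 0.677, -0.0, -0.0]
contact_force: [4.4, 0.6, -16.6]
width: 0.252
finger_force: 59.1
```

>>> carry_out(increments=[[0, 0, -0.05, 0, 0, 0, -1], [0, 0, -0.1, 0, 0, 0, -1], [0, 0, -0.1, 0, 0, 0, -1], [0, 0, -0.1, 0, 0, 0, -1], [0, 0, -0.1, 0, 0, 0, -1], [0, 0, -0.1, 0, 0, 0, -1], [0, 0, -0.05, 0, 0, 0, -1], [0, 0, -0.04, 0, 0, 0, -1], [0, 0, 0, 0, 0, 0, -1]])

```text
time: 15.3
tool_pos: [0.5902, 0.1368, 0.1477]
eef_rot: [0.736, 0.677, -0.0, -0.0]
contact_force: [0.1, -1.1, -4.7]
width: 0.245
finger_force: 60.8
```

>>> carry_out(increments=[[0, 0, -0.03, 0, 0, 0, -1], [0, 0, -0.02, 0, 0, 0, -1], [0, 0, 0, 0, 0, 0, -1], [0, 0, 0, 0, 0, 0, -1]])

```text
time: 15.7
tool_pos: [0.5905, 0.1368, 0.1467]
eef_rot: [0.736, 0.677, 0.0, 0.0]
contact_force: [-0.8, -0.9, -3.5]
width: 0.246
finger_force: 61.2
```

>>> carry_out(increments=[[0, 0, -0.02, 0, 0, 0, -1], [0, 0, 0, 0, 0, 0, -0.4], [0, 0, 0, 0, 0, 0, -0.2], [0, 0, 0, 0, 0, 0, 0], [0, 0, 0, 0, 0, 0, 0.3], [0, 0, 0, 0, 0, 0, 0.3], [0, 0, 0, 0, 0, 0, 0.3], [0, 0, 0, 0, 0, 0, 0.3]])

```text
time: 16.5
tool_pos: [0.5903, 0.1368, 0.1458]
eef_rot: [0.736, 0.677, -0.0, 0.0]
contact_force: [0.4, -0.3, 0.0]
width: 0.648
finger_force: 0.0
```

>>> carry_out(increments=[[0, 0, 0.2, 0, 0, 0, 0.3], [0, 0, 0.5, 0, 0, 0, 0.3], [0, 0, 0.7, 0, 0, 0, 0.3], [0, 0, 0.7, 0, 0, 0, 0.3], [0, 0, 0.7, 0, 0, 0, 0.3], [0, 0, 0, 0, 0, 0, 0.3], [0, 0, 0, 0, 0, 0, 0.3]])

```text
time: 17.2
tool_pos: [0.5908, 0.1369, 0.2302]
eef_rot: [0.736, 0.677, 0.001, 0.0]
contact_force: [-0.9, 0.7, -0.4]
width: 0.652
finger_force: 0.0
```

```bash
python3 - <<'E'
from h import *
import cv2
s=ctrl.state();print({k:s[k] for k in("time","tool_pos","contact_force","width")})
o=[]
for n,(u,v,w,h) in(("wrist",(160,60,200,200)),("side",(180,150,120,120))):
    f=ctrl.grab_frame(n)[:,:,::-1]
    o.append(cv2.resize(f[v:v+h,u:u+w],(400,400),interpolation=cv2.INTER_CUBIC))
cv2.imwrite("pics/c4.png",np.hstack(o))
E
```

```text
{'time': 17.2, 'tool_pos': array([0.59077693, 0.13686144, 0.23024157]), 'contact_force': array([-0.93472431,  0.6808464 , -0.36416841]), 'width': 0.652100742827477}
```

View pics/c4.png

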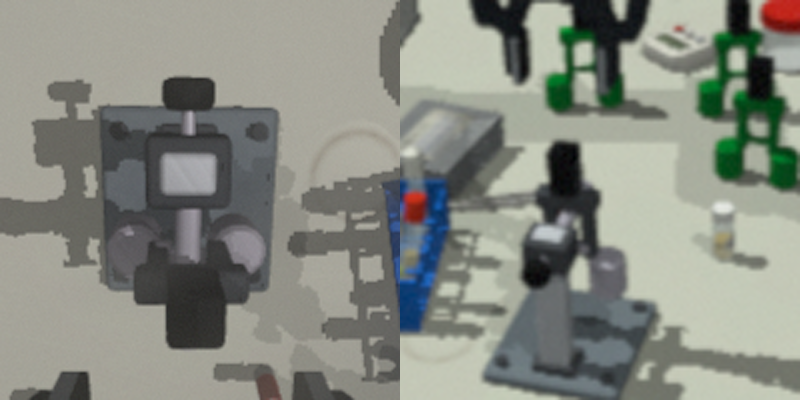

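The weight hangs upright on the pin, with its block at crop (195,320) in the wrist view and (565,168) in the side view. The gripper is clear of it.

```bash
python3 -c "
from bench import ctrl
print(ctrl.finish_job())"
```

```text
the job is handed in; nothing more can be done
None
```

The check weight hangs upright on the pin and is released; the latch snapped shut and held a proof pull of about 8–12 N (above the suggested 5 N), the highest push read on the pin was about 20 N, and the job is handed in (no verdict came back).

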